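Set the iris of a light base to its marker clip

TASK

Set the iris of the light base for checking stitch holes. With a fingertip, push the iris ring's black lever gently round to the left until it stops with the iris wide open (this takes up the slack in the leaves), then push it back to the right until its white pointer stands between the two prongs of the red marker clip, and leave it there. Only push the lever, never pinch it, and leave the clip, the base and the things around it where they are.

Things in the scene. Friction and masses are not known exactly. Their poses are not given: they have to be found in the camera images.
- light_base: Loose light base, cream housing, grey top plate, 224 x 196 x 46 mm, 2.4 kg. Origin: centre of underside; x to its back, y left, z up; its front (-x) roughly faces the robot. A black iris ring (116 mm across, 10 mm high) lies on the plate round a window with dark leaves. A scale of white ticks runs round the front: open-circle sign at its left end (iris wide open), dot at its right end (smallest).
- iris_axis (a point): The point on the top plate (46 mm above the desk) on the vertical axis about which the iris ring and the red marker clip turn.
- lever_knob (a point): Centre of the top of the black knob standing upright on the iris ring's lever: 13 mm thick, its top 38 mm above the top plate, on a 71 mm radius about the iris axis. The lever arm below is 12 mm wide, its top 9 mm above the plate; push the knob sideways anywhere from 15 mm above the plate to its top. Nothing else on the plate stands higher than 11 mm.
- pointer_tip (a point): Outer tip of the white pointer on the lever, in line with the iris axis and the knob, 88 mm from the axis and 6 mm above the plate.
- iris_ring (a joint): Angle of the iris ring, rad: 0 at the left stop (wide open, lever 50 degrees left of the base's -x direction) to 1.745 at the right stop (smallest, lever 50 degrees right of it). Grows counter-clockwise seen from above, the lever going left to right for the robot. Light steady drag (about 1.5 N at the knob); stays where it is left; no spring or detents.
- clip_gap (a point): Middle of the gap between the two prongs of the red marker clip (22 mm wide, 6 mm high, gap 10 mm), 88 mm from the iris axis and at the height of the pointer tip, which stands here when the iris is set.
- marker_clip (a joint): Angle of the red marker clip in its groove round the scale, rad, in the same measure as iris_ring: the pointer is between the prongs when the two are equal. It is stiff and stays where it is unless pushed.
- wallet_mid (a point): Middle of the loose green leather wallet, 85 x 62 x 22 mm, lying on the desk beside the light base. To be left alone.
- spool_mid (a point): Middle of the loose wooden spool of red thread, 35 mm across and 44 mm high, standing beside the light base. To be left alone.
- jar_mid (a point): Middle of the loose clear jar with a red lid, 67 mm across and 81 mm high, standing behind the light base. To be left alone.

How it is judged:
By the outcome, as a careful person would: the job done as asked, in the order asked, and still so for the second after the job is handed in, with the robot touching nothing.
It also fails if it takes over 48 s, if anything falls off the work surface, if the arm or the gripper's body presses on something with over 40 N, if the wrist force passes 120 N, or if a joint passes its speed limit or range.

ROBOT

A 6-joint arm with a two-finger parallel gripper is mounted at the origin on a cart in front of the work surface, level with it; the furniture and walls round the work are solid. World frame = base frame: x ahead of the robot, y to its left, z up, the work surface at z = 0. Lengths are in mm, angles in rad, forces in N, time in s.
With the tool pointing down it reaches from about 250 to 800 mm from the base axis. Payload 8.5 kg.
Tool frame: the origin (TCP) lies at the centre of the arm's flange, where the gripper is bolted on; the fingertips stand arm.tip_extent ahead of it and the grasp point (between the pads) lies 155 mm ahead of it (arm.tip_extent is the distance from the TCP to the fingertips, in mm); z points along the fingers, x is the direction in which the jaws open and shut, and the axes are right-handed (so a half turn about z gives the same grasp; the last joint's range is limited). The gripper opens to 85 mm and grips with 20 to 120 N. Pads are 22 mm wide; open, the fingers measure 114 mm over their backs; the gripper's body (76 mm by 85 mm) begins 54 mm behind the grasp point. The pads swing forward as they close: fully open they stand 13 mm farther back than shut.
Start: joints at [-1.304, 0.238, -0.013, 1.319, 0, 1.571], TCP at [138.405, -506.401, 404.676] pointing down, gripper open.
Joint ranges: [-2.66, 2.66], [-1.03, 1.9], [-1.14, 1.46], [-1.82, 2.27], [-1.45, 1.34], [-3.14, 3.14]. Speed limits (rad/s): [2.22, 2.22, 2.79, 3.14, 3.14, 3.14].

INTERFACE

Orientations are given as a unit quaternion [x, y, z, w].
In Python, from station import arm, viewer, models gives the robot as it stands.
- The arm moves only by the tool servo_tool, never from a script. Its argument "commands" is a list of rows, each a list of 3 entries, a list of its own where there are three numbers: the gripper command: -1 is shut, 1 is fully open, values between are in proportion, then the shift along the tool's x, y, z in cm, then the turn, a rotation vector about the tool's x, y, z in rad. In form: [[claw, [dx, dy, dz], [rx, ry, rz]], ...]. A call has 1 to 5 rows; each row is the pose to reach, as a shift and turn from the pose measured when the call began, along the tool's axes at that moment; what a row does not reach only later rows make up. A row lasts 1/12 s, in which the tool goes at most 41.7 mm and 7.16 degrees, less where a joint would pass 70% of its speed; a pose out of reach is approached as far as the arm can. A call with a gripper value outside its range is refused whole. The fingers move at their own pace and stop on an object; "force" is the grip in N (left out, the last holds). Time passes only in rows, so rows that repeat a pose let the fingers close. It gives the time, the measured TCP pose, the force and the opening at its end, in the units of the state.
- arm.observe(): the state, without advancing time (a new reading comes with each control period).
- viewer.snapshot(name): name is "side" or "top"; returns the picture (384x512x3 uint8, red, green, blue); there is no depth.
- viewer.camera_model(name): a dict with "intrinsics" (3x3 intrinsics, pixels), "R" (3x3) and "t" (3): a world point X has camera coordinates R X + t. Camera axes: x right, y down, z forward; pixel columns grow to the right and rows downward; lengths in mm; the calibration is good to about 2 mm. A picture is of the moment at which its call begins. camera_model takes no time and is no camera call.
- arm.hand_in(): hands the job in, once; it reports no verdict.
Trained networks look in the newest picture that a camera, given by its name, has taken for a name from the list of things; names that differ only in an ending like _2 or _b are one class to them, and where a whole thing is asked for, a point or a joint stands for the part that bears it (a point fixed in the world has none). Each returns a list of dicts, best first, with "confidence" (0 to 1); they miss things now and then, are a little off and sometimes report something else, mostly with a low value. They report only what shows in the picture. A call takes as long as a camera call.
- models.find_in(camera, name): "point" ([x, y, z] in mm, in world coordinates, good to about 4 mm: the middle of the surface that is visible of it).
- models.masks_of(camera, name): "mask" (384x512 bool, what is visible of it).
- models.tip_of(camera, name): "point" ([x, y, z] in mm, in world coordinates, good to about 4 mm: a listed point, or the origin of a listed thing).
The state is a dict: "t": time; "q": joint angles; "dq": joint speeds; "joint_efforts": joint torques, N m; "position": TCP position; "eef_rot": TCP orientation; "wrist_force": force on the tool from outside, world axes, zero at the start; "wrist_torque": the same for the moment, N m; "finger_gap": finger opening in mm.
Only numpy, scipy, OpenCV 4.12 (cv2) and the standard library are available. Lean on these libraries where they do the work, as an engineer would, in place of code of your own. Each camera call takes 0.05 s, during which the arm holds its last target. There are 200 camera calls.

## Working session

There is one attempt and no reset: what is moved stays moved. The work goes in short steps, Python scripts to look and compute and a tool call to move; the robot and the scene stay as the last step left them, time stands still between calls to the robot, and variables do not carry over. Pictures are saved under pics/ and viewed, about 8 in all and at most 12, crops included, and the job is handed in when it is done.

Besides the shell and the picture viewer there is one more tool, called by a JSON object that holds its "op" and its "data", one argument or row to a line. servo_tool: Moves the arm, as the interface text tells. Its arguments: {"type":"object","properties":{"commands":{"type":"array","items":{"type":"array"}},"force":{"type":"number"}},"required":["commands"]}

```bash
mkdir -p pics; ls; python3 - <<'E'
from station import arm, viewer, models
import cv2
s=arm.observe(); print(s['t'],s['position'],s['eef_rot'],s['finger_gap'],getattr(arm,'tip_extent',None))
for c in('top','side'):
    im=viewer.snapshot(c); cv2.imwrite(f'pics/{c}0.png',im[:,:,::-1])
    for n in('iris_axis','lever_knob','pointer_tip','clip_gap','light_base'):
        print(c,n,[(r['point'],r['confidence']) for r in models.tip_of(c,n)[:2]])
E
```

```text
pics
0.0 [ 138.36646499 -506.26779435  404.0668027 ] [ 7.94862431e-01 -6.06789251e-01 -5.77128303e-04 -4.33435986e-04] 85.40552691634845 173.4
top iris_axis [([544.4, -158.1, 50.1], 0.89), ([705.9, -98.5, 37.5], 0.31)]
top lever_knob [([469.6, -154.2, 84.5], 0.65)]
top pointer_tip []
top clip_gap [([704.8, -98.5, 36.2], 0.72), ([458.0, -186.2, 47.9], 0.57)]
top light_base [([530.4, -159.5, 1.4], 0.91)]
side iris_axis [([543.2, -153.3, 45.9], 0.65)]
side lever_knob [([467.0, -154.1, 83.6], 0.68)]
side pointer_tip [([452.4, -150.8, 48.5], 0.95), ([471.8, -153.3, 81.4], 0.53)]
side clip_gap [([459.8, -186.1, 53.5], 0.48)]
side light_base [([528.1, -162.7, -0.8], 0.65)]
```

View pics/top0.png

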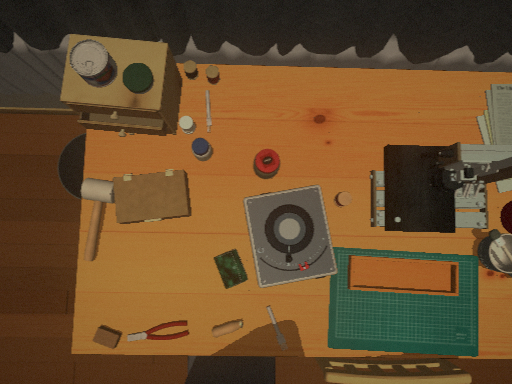

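View pics/side0.png

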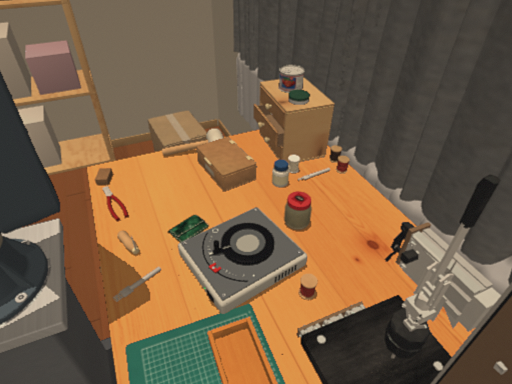

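The top view shows the base at about (290,235), with the lever knob at (289,258) and the red clip at (304,267). The wallet is at (230,268), the spool at (343,199) and the jar at (266,162). The side view agrees. Next I'll enlarge the base and measure it.

```bash
cat > h.py <<'E'
import numpy as np, cv2
from station import arm, viewer, models
def proj(c,P):
    m=viewer.camera_model(c); X=np.asarray(P,float).reshape(-1,3)@np.array(m['R']).T+np.array(m['t'])
    u=X@np.array(m['intrinsics']).T; return u[:,:2]/u[:,2:]
def ray(c,uv,z):
    m=viewer.camera_model(c); R=np.array(m['R']); o=-R.T@np.array(m['t'])
    d=R.T@np.linalg.solve(np.array(m['intrinsics']),[uv[0],uv[1],1]); return o+d*(z-o[2])/d[2]
def redclip(c,im,P,r=25):   # red blob centroid near expected point
    u=proj(c,P)[0]; x0,y0=(u-r).astype(int); h=im[y0:y0+2*r,x0:x0+2*r].astype(float)
    w=np.clip(h[...,0]-1.0*np.maximum(h[...,1],h[...,2])-50,0,None); yy,xx=np.mgrid[:2*r,:2*r]
    return np.array([(w*xx).sum(),(w*yy).sum()])/w.sum()+[x0,y0]
def crop(c,im,P,r,s,fn):
    u=proj(c,P)[0].astype(int); h=im[u[1]-r[1]:u[1]+r[1],u[0]-r[0]:u[0]+r[0]]
    cv2.imwrite(fn,cv2.resize(h,None,fx=s,fy=s,interpolation=cv2.INTER_CUBIC)[:,:,::-1]); return u-np.array(r)
E
python3 - <<'E'
from h import *
for c in('top','side'):
    im=cv2.imread(f'pics/{c}0.png')[:,:,::-1]
    uv=redclip(c,im,[459,-186,52]); print(c,'clip',uv,ray(c,uv,52))
    m=viewer.camera_model(c); print('cam',-np.array(m['R']).T@np.array(m['t']))
    print('orig',crop(c,im,[535,-160,46],(64,56) if c=='top' else (75,55),6 if c=='top' else 5,f'pics/{c}0c.png'))
    mk=models.masks_of(c,'light_base')
    if c=='top' and mk:
        p=np.argwhere(mk[0]['mask'])[:,::-1].astype(np.float32); b=cv2.boxPoints(cv2.minAreaRect(p)); print([ray(c,q,46)[:2].round(1) for q in b])
    for n in('iris_ring','wallet_mid','spool_mid','jar_mid'): print(n,[(r['point'],r['confidence']) for r in models.find_in(c,n)[:1]])
E
```

```text
top clip [303.46450216 269.22727273] [ 446.99656267 -190.73715143   52.        ]
cam [515.71609089 -53.88869854 938.73478237]
orig [226 176]
[array([617.9, -40.3]), array([ 658.3, -234.1]), array([ 436., -275.]), array([398.6, -85.6])]
iris_ring [([534.8, -150.6, 55.9], 0.67)]
wallet_mid []
spool_mid [([616.6, -288.1, 41.6], 0.75)]
jar_mid [([694.3, -99.5, 77.1], 0.78)]
side clip [206.16217391 273.25956522] [ 433.8401809  -199.67000964   52.        ]
cam [ 338.55967972 -643.61710047  639.35985475]
orig [169 191]
iris_ring [([528.8, -160.1, 57.3], 0.86)]
wallet_mid [([439.4, -22.5, 11.5], 0.91)]
spool_mid [([615.0, -297.1, 47.5], 0.83)]
jar_mid [([690.4, -118.3, 54.2], 0.76)]
```

View pics/top0c.png

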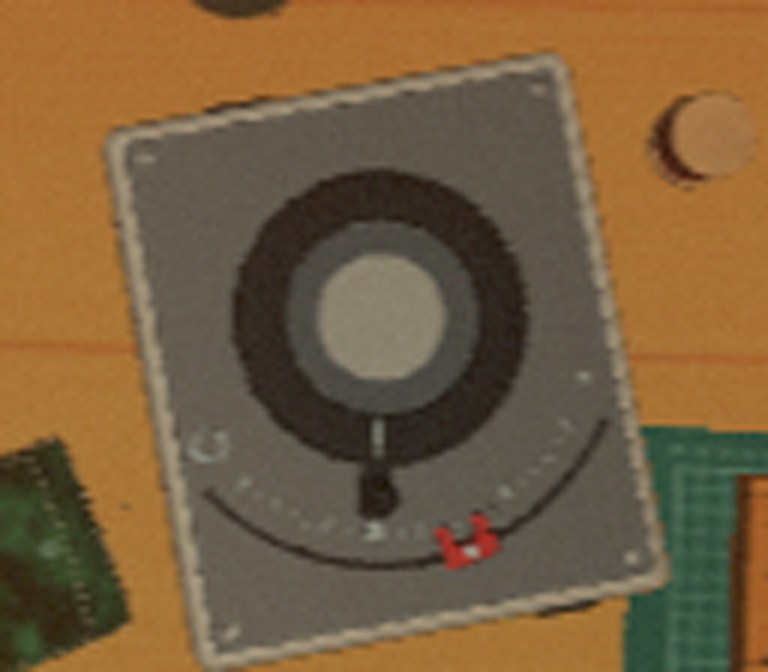

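View pics/side0c.png

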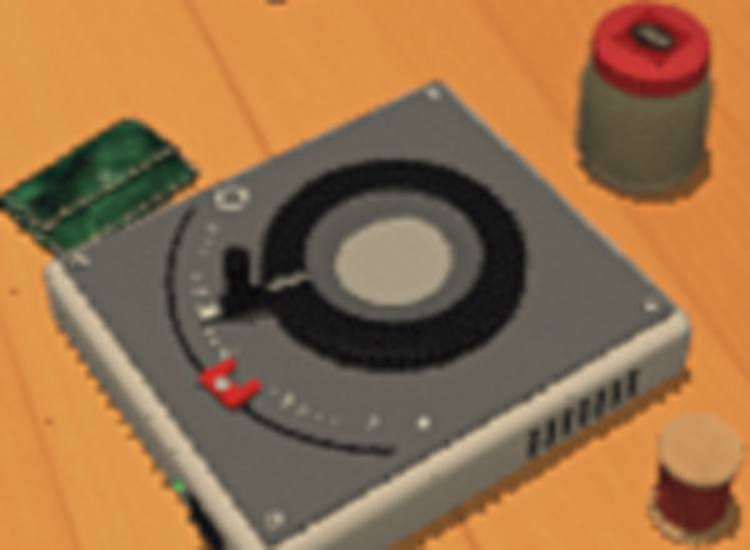

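The enlarged views show the window centre at crop (380,316), the knob at (378,493) and the pointer tip at (375,533). The clip's white dot is at (472,551) and its prong tips are at (442,535) and (482,522), with the opening facing the axis. The lever therefore sits about 20° left of the clip.

```bash
python3 - <<'E'
from h import *
def W(c,p,z):
    o,s=(np.array([226,176]),6) if c=='top' else (np.array([169,191]),5)
    return ray(c,o+(np.array(p)+.5)/s-.5,z)[:2]
for c,ax,kn,pt,dot,pr in(('top',(380,317),(378,492),(375,533),(472,551),[(444,535),(482,521)]),('side',(393,262),(237,251),(208,312),(221,383),[(210,367),(255,387)])):
    A=W(c,ax,46);print(c,'axis',A)
    for n,p,z in(('knob',kn,84),('ptr',pt,52),('dot',dot,52),('pr1',pr[0],52),('pr2',pr[1],52)):
        d=W(c,p,z)-A; print(n,d.round(1),np.hypot(*d).round(1),(np.degrees(np.arctan2(d[1],d[0]))%360).round(1))
s=arm.observe();print(s['position'],s['wrist_force'])
E
```

```text
top axis [ 543.70310302 -155.86576459]
knob [-68.3   4.6] 68.4 176.2
ptr [-86.   2.] 86.0 178.7
dot [-92.4 -36.7] 99.4 201.7
pr1 [-86.3 -25.5] 90.0 196.5
pr2 [-80.6 -40.7] 90.2 206.8
side axis [ 544.29802564 -152.46891132]
knob [-70.9   0.2] 70.9 179.8
ptr [-86.    0.3] 86.0 179.8
dot [-93.2 -38. ] 100.6 202.2
pr1 [-94.7 -28.3] 98.8 196.6
pr2 [-81.  -45.5] 92.9 209.3
[ 138.41099274 -506.41874729  404.67843499] [-0.16860805  0.50158119 -0.15004323]
```

{"op": "servo_tool", "data": {
  "commands": [
    [-1,[0,-4,0],[0,0,0]],
    [-1,[0,-8,0],[0,0,0]],
    [-1,[0,-12,0],[0,0,0]],
    [-1,[0,-16,0],[0,0,0]],
    [-1,[0,-20,0],[0,0,0]]
  ],
  "force": 20
}}

```text
t: 1.52
position: [332.9, -452.9, 404.8]
eef_rot: [0.795, -0.607, 0.0, 0.0]
wrist_force: [0.1, -1.0, -0.7]
finger_gap: 25.4
```

{"op": "servo_tool", "data": {
  "commands": [
    [-1,[-2.4,-2.3,0],[0,0,-0.12]],
    [-1,[-4.8,-4.6,0],[0,0,-0.24]],
    [-1,[-7.2,-6.9,0],[0,0,-0.36]],
    [-1,[-9.6,-9.2,0],[0,0,-0.48]],
    [-1,[-12,-11.5,0],[0,0,-0.6]]
  ]
}}

```text
t: 1.93
position: [412.9, -305.4, 404.8]
eef_rot: [0.94, -0.342, 0.0, 0.0]
wrist_force: [0.6, -0.2, -0.1]
finger_gap: -0.0
```

{"op": "servo_tool", "data": {
  "commands": [
    [-1,[0,0,0],[0,0,-0.12]],
    [-1,[0,0,0],[0,0,-0.24]],
    [-1,[0,0,0],[0,0,-0.36]],
    [-1,[0,0,0],[0,0,-0.48]],
    [-1,[0,0,0],[0,0,-0.53]]
  ]
}}

```text
t: 2.35
position: [413.0, -305.2, 404.8]
eef_rot: [0.997, -0.081, 0.0, 0.0]
wrist_force: [0.7, -0.1, -0.1]
finger_gap: 0.2
```

```bash
cat > tgt.py <<'E'
import sys
from h import *
from scipy.spatial.transform import Rotation as Rn
# usage: tgt.py phi(deg lever/tool-centre azimuth) radius psi_x tipz [axis]
def go(P,psi,s=None):
    s=s or arm.observe(); R=Rn.from_quat(s['eef_rot']).as_matrix()
    p=np.radians(psi); T=np.column_stack([[np.cos(p),np.sin(p),0],[np.sin(p),-np.cos(p),0],[0,0,-1]])
    return (R.T@(np.array(P)-s['position'])/10).round(2),Rn.from_matrix(R.T@T).as_rotvec().round(3)
E
python3 - <<'E'
from tgt import *
s=arm.observe();print(s['t'],s['position'],s['finger_gap'],arm.tip_extent,s['wrist_force'])
print(go([475,-195,280],-10))
im=viewer.snapshot('side');cv2.imwrite('pics/s1.png',im[:,:,::-1])
E
```

```text
2.35 [ 412.97106856 -305.17005948  404.84368192] 0.22427292378983316 173.4 [ 0.66781577 -0.07717232 -0.06768133]
(array([  4.35, -11.87,  12.48]), array([ 0.   , -0.   ,  0.013]))
```

{"op": "servo_tool", "data": {
  "commands": [
    [-1,[0.9,-2.4,2],[0,0,0]],
    [-1,[1.8,-4.8,5],[0,0,0]],
    [-1,[2.7,-7.2,8],[0,0,0]],
    [-1,[3.6,-9.6,10.5],[0,0,0]],
    [-1,[4.4,-11.9,12.5],[0,0,0]]
  ]
}}

```text
t: 2.82
position: [475.5, -193.7, 278.0]
eef_rot: [0.997, -0.082, -0.0, -0.0]
wrist_force: [-0.4, 0.1, -0.7]
finger_gap: 0.1
```

```bash
python3 - <<'E'
from tgt import *
s=arm.observe();print(s['t'],s['position'])
im=viewer.snapshot('side').copy()
p=s['position'];
for d in(173.4,186.4): print(d,proj('side',[p[0],p[1],p[2]-d]))
print(crop('side',im,[490,-170,90],(75,55),5,'pics/s2.png'))
print(go([475,-188,242],-10))
E
```

```text
2.8167 [ 475.50955982 -193.65393586  277.98561358]
173.4 [[223.23852958 247.75446912]]
186.4 [[223.54970831 252.06400142]]
[151 187]
(array([-0.14, -0.25,  3.29]), array([-0.003,  0.004,  0.013]))
```

View pics/s2.png

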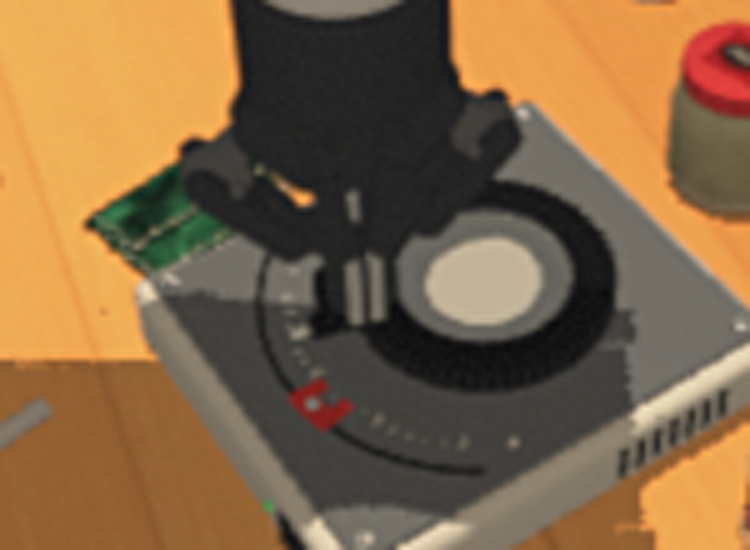

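The fingertip ends at crop (365,322), which fits a tip extent of 173 mm. It hangs just to the right of the knob, and the clip at (320,400) is clear. I'll go down beside the knob and push left.

{"op": "servo_tool", "data": {
  "commands": [
    [-1,[0,0,1.5],[0,0,0]],
    [-1,[0,0,3],[0,0,0]],
    [-1,[-0.2,0,3.7],[0,0,0]],
    [-1,[-0.2,0,3.7],[0,0,0]]
  ]
}}

```text
t: 3.2
position: [473.1, -190.0, 236.5]
eef_rot: [0.997, -0.081, -0.004, -0.002]
wrist_force: [-0.2, 0.6, -0.1]
finger_gap: 0.0
```

```bash
python3 - <<'E'
from tgt import *
s=arm.observe();print(s['t'],s['position'],s['wrist_force'])
A=np.array([544,-154.5]); 
for phi in(180,170,165,160,155,150,147,144,142):
    f=np.radians(phi); k=A+71*np.array([np.cos(f),np.sin(f)]); t=np.array([-np.sin(f),np.cos(f)])
    P=k+17.5*t; print(phi,P.round(1),*go([*P,240],phi-180))
E
```

```text
3.2 [ 473.14449249 -190.00412716  236.51789234] [-0.23116021  0.56495918 -0.13969655]
180 [ 473. -172.] [-0.31 -1.78 -0.34] [-0.004  0.007 -0.163]
170 [ 471.  -159.4] [-0.71 -2.99 -0.33] [-0.003  0.007  0.012]
165 [ 470.9 -153. ] [-0.82 -3.61 -0.33] [-0.003  0.007  0.099]
160 [ 471.3 -146.7] [-0.89 -4.25 -0.33] [-0.003  0.008  0.187]
155 [ 472.3 -140.4] [-0.89 -4.89 -0.33] [-0.002  0.008  0.274]
150 [ 473.8 -134.2] [-0.85 -5.52 -0.32] [-0.002  0.008  0.361]
147 [ 474.9 -130.5] [-0.79 -5.9  -0.32] [-0.002  0.008  0.413]
144 [ 476.3 -126.9] [-0.71 -6.28 -0.32] [-0.002  0.008  0.466]
142 [ 477.3 -124.6] [-0.65 -6.52 -0.32] [-0.001  0.008  0.501]
```

{"op": "servo_tool", "data": {
  "commands": [
    [-1,[-0.1,-0.9,-0.2],[0,0,-0.05]],
    [-1,[-0.3,-1.6,-0.2],[0,0,-0.1]],
    [-1,[-0.4,-2.0,-0.2],[0,0,-0.1]],
    [-1,[-0.5,-2.4,-0.2],[0,0,-0.08]],
    [-1,[-0.7,-2.8,-0.2],[0,0,0]]
  ]
}}

```text
t: 3.62
position: [471.2, -161.6, 239.6]
eef_rot: [0.997, -0.083, -0.003, -0.001]
wrist_force: [1.2, -2.2, -1.1]
finger_gap: -0.1
```

```bash
cat > nx.py <<'E'
from tgt import *
s=arm.observe();print(round(s['t'],2),s['position'].round(1),s['wrist_force'].round(2))
A=np.array([544,-154.5]); sg=float(sys.argv[1])
for phi in map(float,sys.argv[2:]):
    f=np.radians(phi); k=A+71*np.array([np.cos(f),np.sin(f)]); t=np.array([-np.sin(f),np.cos(f)])
    P=k+sg*17.5*t; print(phi,P.round(1),*go([*P,239],phi-180))
E
python3 nx.py 1 165 160 157 154 151 148
```

```text
3.62 [ 471.2 -161.6  239.6] [ 1.16 -2.19 -1.1 ]
165.0 [ 470.9 -153. ] [-0.17 -0.84  0.06] [-0.002  0.006  0.096]
160.0 [ 471.3 -146.7] [-0.23 -1.48  0.07] [-0.002  0.006  0.184]
157.0 [ 471.8 -142.9] [-0.24 -1.86  0.07] [-0.002  0.006  0.236]
154.0 [ 472.5 -139.1] [-0.24 -2.24  0.07] [-0.002  0.006  0.288]
151.0 [ 473.4 -135.4] [-0.21 -2.63  0.07] [-0.001  0.006  0.341]
148.0 [ 474.5 -131.7] [-0.16 -3.01  0.07] [-0.001  0.006  0.393]
```

Contact shows about 2 N, so the knob is moving. I'll continue.

{"op": "servo_tool", "data": {
  "commands": [
    [-1,[-0.1,-0.5,0],[0,0,0.05]],
    [-1,[-0.2,-0.9,0],[0,0,0.1]],
    [-1,[-0.2,-1.3,0],[0,0,0.16]],
    [-1,[-0.25,-1.7,0],[0,0,0.22]],
    [-1,[-0.25,-2.1,0],[0,0,0.27]]
  ]
}}

```text
t: 4.03
position: [472.3, -140.9, 240.6]
eef_rot: [0.976, -0.219, -0.002, -0.001]
wrist_force: [-0.4, -1.6, 0.1]
finger_gap: -0.3
```

```bash
python3 nx.py 1 153 150 148 146 144 142 141
```

```text
4.03 [ 472.3 -140.9  240.6] [-0.42 -1.61  0.08]
153.0 [ 472.8 -137.9] [-0.08 -0.3   0.16] [-0.     0.005  0.03 ]
150.0 [ 473.8 -134.2] [-0.15 -0.67  0.16] [-0.     0.005  0.082]
148.0 [ 474.5 -131.7] [-0.19 -0.92  0.16] [0.    0.005 0.117]
146.0 [ 475.4 -129.3] [-0.21 -1.18  0.16] [0.    0.005 0.152]
144.0 [ 476.3 -126.9] [-0.23 -1.43  0.16] [0.    0.005 0.187]
142.0 [ 477.3 -124.6] [-0.24 -1.69  0.16] [0.    0.005 0.222]
141.0 [ 477.8 -123.4] [-0.24 -1.82  0.16] [0.    0.005 0.239]
```

{"op": "servo_tool", "data": {
  "commands": [
    [-1,[-0.1,-0.3,0.1],[0,0,0.03]],
    [-1,[-0.1,-0.6,0.1],[0,0,0.07]],
    [-1,[-0.15,-0.8,0.1],[0,0,0.1]],
    [-1,[-0.2,-1.0,0.1],[0,0,0.13]],
    [-1,[-0.2,-1.2,0.1],[0,0,0.15]]
  ]
}}

```text
t: 4.45
position: [475.7, -129.5, 240.4]
eef_rot: [0.956, -0.294, -0.002, -0.0]
wrist_force: [-1.4, -2.0, 1.3]
finger_gap: 0.0
```

```bash
python3 nx.py 1 144 143 142 141 140 139 138
```

```text
4.45 [ 475.7 -129.5  240.4] [-1.44 -1.99  1.34]
144.0 [ 476.3 -126.9] [-0.09 -0.25  0.14] [0.001 0.003 0.033]
143.0 [ 476.8 -125.7] [-0.12 -0.38  0.14] [0.001 0.003 0.05 ]
142.0 [ 477.3 -124.6] [-0.14 -0.5   0.14] [0.001 0.003 0.067]
141.0 [ 477.8 -123.4] [-0.16 -0.63  0.14] [0.001 0.003 0.085]
140.0 [ 478.4 -122.3] [-0.18 -0.75  0.14] [0.001 0.003 0.102]
139.0 [ 478.9 -121.1] [-0.2  -0.88  0.14] [0.001 0.003 0.12 ]
138.0 [ 479.5 -120. ] [-0.21 -1.01  0.14] [0.001 0.003 0.137]
```

Now in small steps of about 1 mm per row, watching the force for the stop.

{"op": "servo_tool", "data": {
  "commands": [
    [-1,[0,-0.1,0.1],[0,0,0.02]],
    [-1,[-0.05,-0.2,0.1],[0,0,0.03]],
    [-1,[-0.1,-0.3,0.1],[0,0,0.04]],
    [-1,[-0.1,-0.35,0.1],[0,0,0.05]]
  ]
}}

```text
t: 4.78
position: [477.0, -126.1, 239.8]
eef_rot: [0.948, -0.318, -0.001, -0.0]
wrist_force: [-0.7, -1.9, 1.4]
finger_gap: 0.2
```

```bash
python3 nx.py 1 143 142 141 140 139 138
```

```text
4.78 [ 477.  -126.1  239.8] [-0.75 -1.87  1.38]
143.0 [ 476.8 -125.7] [-0.04 -0.02  0.08] [ 0.001  0.002 -0.001]
142.0 [ 477.3 -124.6] [-0.07 -0.14  0.08] [0.001 0.002 0.016]
141.0 [ 477.8 -123.4] [-0.1  -0.27  0.08] [0.001 0.002 0.034]
140.0 [ 478.4 -122.3] [-0.12 -0.39  0.08] [0.001 0.002 0.051]
139.0 [ 478.9 -121.1] [-0.15 -0.52  0.08] [0.001 0.002 0.069]
138.0 [ 479.5 -120. ] [-0.17 -0.64  0.08] [0.001 0.002 0.086]
```

{"op": "servo_tool", "data": {
  "commands": [
    [-1,[-0.05,-0.1,0.05],[0,0,0.01]],
    [-1,[-0.05,-0.15,0.05],[0,0,0.02]],
    [-1,[-0.1,-0.2,0.05],[0,0,0.03]]
  ]
}}

```text
t: 5.03
position: [477.5, -124.0, 239.3]
eef_rot: [0.943, -0.333, -0.001, 0.0]
wrist_force: [-0.3, -3.8, 0.6]
finger_gap: 0.2
```

{"op": "servo_tool", "data": {
  "commands": [
    [-1,[0,-0.1,0],[0,0,0.01]],
    [-1,[0,-0.1,0],[0,0,0.01]]
  ]
}}

```text
t: 5.2
position: [477.7, -123.5, 239.3]
eef_rot: [0.941, -0.338, -0.001, 0.001]
wrist_force: [-3.4, -5.8, 2.5]
finger_gap: -0.4
```

{"op": "servo_tool", "data": {
  "commands": [
    [-1,[0,-0.05,0],[0,0,0]]
  ]
}}

```text
t: 5.28
position: [477.8, -123.4, 239.3]
eef_rot: [0.941, -0.338, -0.002, 0.002]
wrist_force: [-1.4, -4.2, 3.2]
finger_gap: -0.2
```

```bash
python3 - <<'E'
from tgt import *
s=arm.observe();print(s['t'],s['position'],s['wrist_force'])
im=viewer.snapshot('side');cv2.imwrite('pics/s3f.png',im[:,:,::-1])
a=cv2.imread('pics/side0.png')[:,:,::-1]
# compare static base features: front-right region
for n,(x0,y0,x1,y1) in dict(rightcorner=(255,235,312,305),front=(176,240,215,300)).items():
    A=cv2.cvtColor(np.ascontiguousarray(a[y0:y1,x0:x1]),cv2.COLOR_RGB2GRAY).astype(np.float32);B=cv2.cvtColor(np.ascontiguousarray(im[y0:y1,x0:x1]),cv2.COLOR_RGB2GRAY).astype(np.float32)
    print(n,cv2.phaseCorrelate(A,B,cv2.createHanningWindow(A.shape[::-1],cv2.CV_32F)))
crop('side',im,[520,-150,60],(75,55),5,'pics/s3.png')
E
```

```text
5.2833 [ 477.80878769 -123.4173731   239.29090367] [-1.38486342 -4.17748653  3.15114098]
rightcorner ((-0.013467586519734454, 0.08090450161719787), 0.967879156437185)
front ((-0.9773725924986998, -0.5840047903149674), 0.36543233116467794)
```

View pics/s3.png

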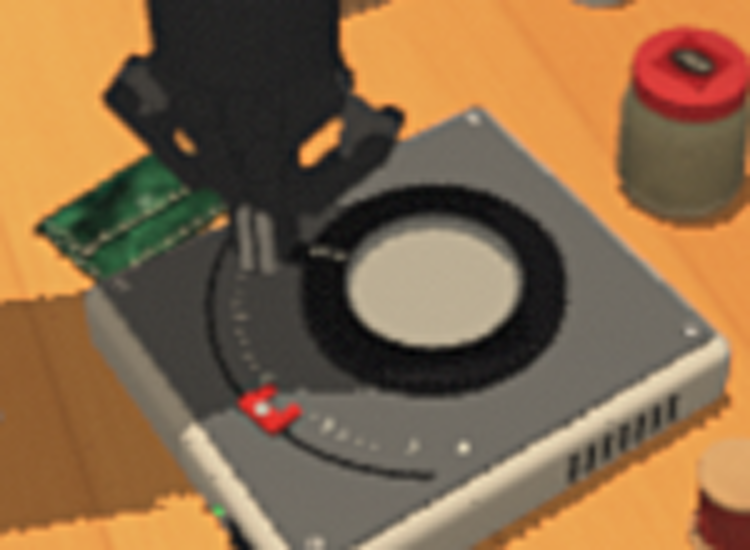

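The leaves have withdrawn, the base hasn't moved, and the clip is at crop (270,408) as before. I'll give one more gentle nudge to be sure it's on the stop.

{"op": "servo_tool", "data": {
  "commands": [
    [-1,[0,-0.1,0],[0,0,0]],
    [-1,[0,-0.12,0],[0,0,0]]
  ]
}}

```text
t: 5.5
position: [478.1, -122.9, 239.3]
eef_rot: [0.941, -0.339, -0.002, 0.003]
wrist_force: [-4.1, -7.9, 4.4]
finger_gap: 0.3
```

{"op": "servo_tool", "data": {
  "commands": [
    [-1,[0,-0.12,0],[0,0,0]],
    [-1,[0,-0.15,0],[0,0,0]]
  ]
}}

```text
t: 5.67
position: [478.5, -122.4, 239.3]
eef_rot: [0.941, -0.34, -0.002, 0.004]
wrist_force: [-6.6, -9.9, 4.9]
finger_gap: 0.4
```

12 N with almost no travel means it's firmly on the stop. I'll back off, lift, and cross to the left of the knob.

{"op": "servo_tool", "data": {
  "commands": [
    [-1,[0,0.5,0],[0,0,0]],
    [-1,[0,1.5,0],[0,0,0]],
    [-1,[0,1.5,-2],[0,0,0]],
    [-1,[0,1.5,-5],[0,0,0]],
    [-1,[0,1.5,-5],[0,0,0]]
  ]
}}

```text
t: 6.08
position: [470.1, -134.2, 293.4]
eef_rot: [0.94, -0.34, 0.0, 0.004]
wrist_force: [1.2, -0.9, -0.1]
finger_gap: -0.3
```

```bash
python3 - <<'E'
from tgt import *
s=arm.observe();print(s['t'],s['position'],s['wrist_force'])
im=viewer.snapshot('side');cv2.imwrite('pics/s4f.png',im[:,:,::-1])
im=viewer.snapshot('top');cv2.imwrite('pics/t4f.png',im[:,:,::-1])
for c in('top','side'):
  for n in('lever_knob','clip_gap','iris_axis'): print(c,n,[(r['point'],r['confidence']) for r in models.tip_of(c,n)[:2]])
A=np.array([544,-154.5]);f=np.radians(141.5);t=np.array([-np.sin(f),np.cos(f)]);k=A+71*np.array([np.cos(f),np.sin(f)]);print('k',k)
P=k-33*t; print(go([*P,285],-38))
E
```

```text
6.0833 [ 470.11558347 -134.2369929   293.42486528] [ 1.15353921 -0.91947855 -0.09679757]
top lever_knob [([489.8, -111.0, 84.3], 0.89)]
top clip_gap []
top iris_axis [([541.8, -153.0, 50.2], 0.92), ([487.1, -111.7, 85.1], 0.3)]
side lever_knob [([481.9, -110.5, 78.4], 0.69)]
side clip_gap [([462.2, -186.5, 49.7], 0.48)]
side iris_axis [([544.5, -155.6, 44.7], 0.93)]
k [ 488.43482086 -110.3014608 ]
(array([-0.05, -6.33,  0.29]), array([ 0.011,  0.003, -0.03 ]))
```

{"op": "servo_tool", "data": {
  "commands": [
    [-1,[0,-3,0],[0,0,0]],
    [-1,[0,-6.3,0],[0,0,0]],
    [-1,[0,-6.3,0],[0,0,0]],
    [-1,[0,-6.3,2.5],[0,0,0]],
    [-1,[0,-6.3,5],[0,0,0]]
  ]
}}

```text
t: 6.9
position: [509.6, -84.9, 237.8]
eef_rot: [0.941, -0.339, -0.002, 0.004]
wrist_force: [-0.1, -0.1, -0.4]
finger_gap: 0.2
```

{"op": "servo_tool", "data": {
  "commands": [
    [-1,[0,0,0.3],[0,0,0]]
  ]
}}

```text
t: 6.98
position: [508.0, -84.5, 231.1]
eef_rot: [0.941, -0.339, -0.005, 0.005]
wrist_force: [-1.2, 0.2, 0.3]
finger_gap: 0.2
```

```bash
python3 nx.py -1 142 147 152 157 162
```

```text
6.98 [508.  -84.5 231.1] [-1.16  0.17  0.34]
142.0 [498.8 -97. ] [ 0.09  1.56 -0.77] [ 0.012  0.006 -0.028]
147.0 [ 494.  -101.2] [-0.02  2.19 -0.76] [ 0.012  0.007 -0.115]
152.0 [ 489.5 -105.7] [-0.07  2.82 -0.75] [ 0.012  0.007 -0.202]
157.0 [ 485.5 -110.6] [-0.07  3.46 -0.75] [ 0.011  0.008 -0.289]
162.0 [ 481.9 -115.9] [-0.01  4.1  -0.74] [ 0.011  0.008 -0.377]
```

{"op": "servo_tool", "data": {
  "commands": [
    [-1,[0,0,-0.8],[0,0,0]],
    [-1,[0,0.8,-0.8],[0,0,-0.03]],
    [-1,[0,1.3,-0.8],[0,0,-0.05]],
    [-1,[0,1.7,-0.8],[0,0,-0.09]],
    [-1,[0,2.1,-0.8],[0,0,-0.12]]
  ]
}}

```text
t: 7.4
position: [494.8, -100.7, 241.1]
eef_rot: [0.96, -0.281, -0.005, 0.004]
wrist_force: [0.3, 2.3, -1.0]
finger_gap: -0.3
```

```bash
python3 nx.py -1 147 152 157 162 167
```

```text
7.4 [ 494.8 -100.7  241.1] [ 0.28  2.28 -1.03]
147.0 [ 494.  -101.2] [-0.04  0.08  0.21] [0.01  0.007 0.007]
152.0 [ 489.5 -105.7] [-0.17  0.7   0.22] [ 0.01   0.007 -0.08 ]
157.0 [ 485.5 -110.6] [-0.25  1.33  0.22] [ 0.01   0.008 -0.167]
162.0 [ 481.9 -115.9] [-0.27  1.97  0.23] [ 0.009  0.008 -0.255]
167.0 [ 478.8 -121.5] [-0.23  2.61  0.24] [ 0.009  0.008 -0.342]
```

{"op": "servo_tool", "data": {
  "commands": [
    [-1,[-0.1,0.4,0.2],[0,0,-0.05]],
    [-1,[-0.2,0.8,0.2],[0,0,-0.1]],
    [-1,[-0.25,1.2,0.2],[0,0,-0.15]],
    [-1,[-0.25,1.6,0.2],[0,0,-0.2]],
    [-1,[-0.25,2.0,0.2],[0,0,-0.25]]
  ]
}}

```text
t: 7.82
position: [482.2, -116.5, 241.1]
eef_rot: [0.987, -0.158, -0.004, 0.003]
wrist_force: [-0.3, 1.4, -0.6]
finger_gap: -0.3
```

```bash
python3 nx.py -1 162 167 172 177 182
```

```text
7.82 [ 482.2 -116.5  241.1] [-0.28  1.41 -0.64]
162.0 [ 481.9 -115.9] [-0.04 -0.05  0.21] [ 0.008  0.008 -0.002]
167.0 [ 478.8 -121.5] [-0.17  0.58  0.21] [ 0.007  0.008 -0.09 ]
172.0 [ 476.1 -127.3] [-0.24  1.21  0.22] [ 0.007  0.008 -0.177]
177.0 [ 474.  -133.3] [-0.25  1.85  0.22] [ 0.006  0.009 -0.264]
182.0 [ 472.4 -139.5] [-0.21  2.49  0.23] [ 0.006  0.009 -0.351]
```

{"op": "servo_tool", "data": {
  "commands": [
    [-1,[-0.1,0.4,0.2],[0,0,-0.06]],
    [-1,[-0.2,0.8,0.2],[0,0,-0.12]],
    [-1,[-0.25,1.2,0.2],[0,0,-0.17]],
    [-1,[-0.25,1.6,0.2],[0,0,-0.22]],
    [-1,[-0.25,2.0,0.2],[0,0,-0.28]]
  ]
}}

```text
t: 8.23
position: [474.0, -135.0, 241.1]
eef_rot: [1.0, -0.017, -0.004, 0.002]
wrist_force: [-0.3, 1.4, -0.6]
finger_gap: -0.2
```

```bash
python3 nx.py -1 182 187 191 194 196
```

```text
8.23 [ 474.  -135.   241.1] [-0.25  1.42 -0.58]
182.0 [ 472.4 -139.5] [-0.14  0.45  0.21] [ 0.005  0.008 -0.069]
187.0 [ 471.4 -145.8] [-0.22  1.09  0.22] [ 0.004  0.008 -0.156]
191.0 [ 471.  -150.9] [-0.24  1.6   0.22] [ 0.004  0.008 -0.226]
194.0 [ 470.9 -154.7] [-0.24  1.98  0.22] [ 0.004  0.008 -0.278]
196.0 [ 470.9 -157.2] [-0.23  2.23  0.22] [ 0.004  0.008 -0.313]
```

{"op": "servo_tool", "data": {
  "commands": [
    [-1,[-0.1,0.4,0.2],[0,0,-0.06]],
    [-1,[-0.2,0.8,0.2],[0,0,-0.12]],
    [-1,[-0.25,1.2,0.2],[0,0,-0.17]],
    [-1,[-0.25,1.6,0.2],[0,0,-0.23]],
    [-1,[-0.25,1.9,0.2],[0,0,-0.27]]
  ]
}}

```text
t: 8.65
position: [471.1, -154.3, 241.0]
eef_rot: [0.993, 0.119, -0.003, 0.002]
wrist_force: [0.0, 1.7, 0.5]
finger_gap: -0.0
```

```bash
python3 - <<'E'
from h import *
im=viewer.snapshot('side'); cv2.imwrite('pics/s5f.png',im[:,:,::-1]); print(crop('side',im,[470,-180,60],(40,30),10,'pics/s5.png'))
E
python3 nx.py -1 196 198 200 202
```

```text
[179 228]
8.7 [ 471.1 -154.6  241. ] [-0.41  0.12  0.77]
196.0 [ 470.9 -157.2] [-0.08  0.25  0.2 ] [ 0.003  0.007 -0.039]
198.0 [ 471.1 -159.8] [-0.13  0.5   0.2 ] [ 0.003  0.007 -0.074]
200.0 [ 471.3 -162.3] [-0.17  0.76  0.2 ] [ 0.003  0.007 -0.108]
202.0 [ 471.6 -164.9] [-0.2   1.01  0.21] [ 0.003  0.007 -0.143]
```

View pics/s5.png

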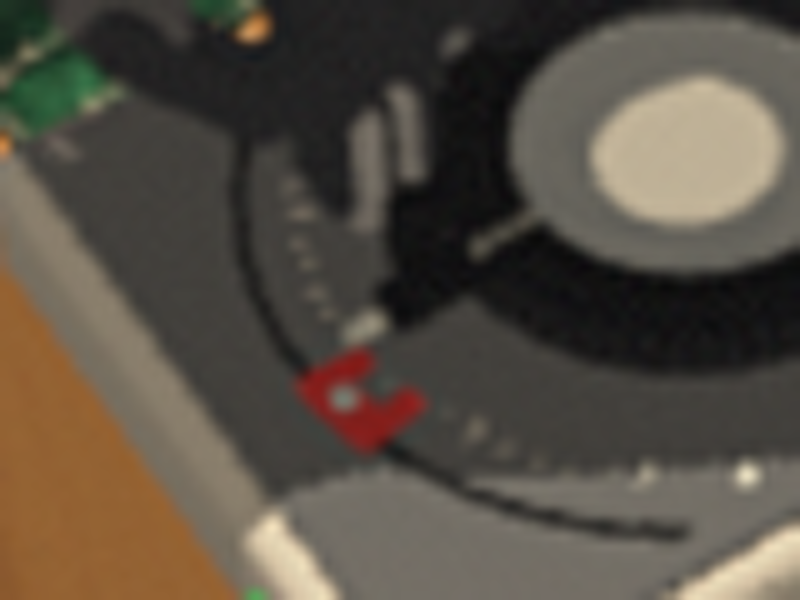

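The pointer's white tip is at crop (350,335), just short of the clip. The prong tips are at (365,358) and (412,400), with the gap between them near (380,383).

```bash
python3 - <<'E'
from h import *
A=np.array([544.0,-154.0])
for n,p in dict(tip=(350,335),ptr=(365,325),pr1=(365,356),pr2=(415,402),notch=(374,390),dot=(345,398),c1=(302,383),c2=(370,452),scribe_in=(530,222),scribe_out=(480,245)).items():
    d=ray('side',np.array([179,228])+(np.array(p)+.5)/10-.5,52 if 'scr' not in n else 56)[:2]-A
    print(n,d.round(1),np.hypot(*d).round(1),(np.degrees(np.arctan2(d[1],d[0]))%360).round(1))
E
```

```text
tip [-86.2 -21.8] 89.0 194.2
ptr [-82.5 -20.6] 85.0 194.0
pr1 [-85.2 -28.3] 89.8 198.4
pr2 [-79.6 -43.8] 90.9 208.8
notch [-86.4 -37.5] 94.1 203.5
dot [-92.5 -37. ] 99.7 201.8
c1 [-99.4 -29.8] 103.8 196.7
c2 [-92.3 -52.1] 106.0 209.4
scribe_in [-41.6 -11.2] 43.1 195.0
scribe_out [-53.7 -12.9] 55.2 193.5
```

{"op": "servo_tool", "data": {
  "commands": [
    [-1,[-0.1,0.3,0.2],[0,0,-0.04]],
    [-1,[-0.1,0.5,0.2],[0,0,-0.07]],
    [-1,[-0.15,0.7,0.2],[0,0,-0.1]],
    [-1,[-0.18,0.85,0.2],[0,0,-0.13]],
    [-1,[-0.18,0.88,0.2],[0,0,-0.13]]
  ]
}}

```text
t: 9.12
position: [471.6, -163.7, 240.4]
eef_rot: [0.983, 0.184, -0.003, 0.002]
wrist_force: [-1.9, 1.4, 1.3]
finger_gap: -0.0
```

```bash
python3 - <<'E'
from h import *
im=viewer.snapshot('side'); cv2.imwrite('pics/s6f.png',im[:,:,::-1]); print(crop('side',im,[458,-187,52],(20,15),20,'pics/s6.png'))
E
python3 nx.py -1 200 201 202 203 204
```

```text
[195 249]
9.17 [ 471.6 -163.7  240.2] [-0.66  0.92  0.98]
200.0 [ 471.3 -162.3] [ 0.02 -0.14  0.12] [0.003 0.006 0.02 ]
201.0 [ 471.4 -163.6] [-0.01 -0.02  0.12] [0.003 0.006 0.003]
202.0 [ 471.6 -164.9] [-0.04  0.11  0.13] [ 0.003  0.006 -0.015]
203.0 [ 471.8 -166.1] [-0.07  0.23  0.13] [ 0.003  0.006 -0.032]
204.0 [ 472.  -167.4] [-0.1   0.36  0.13] [ 0.003  0.006 -0.05 ]
```

View pics/s6.png

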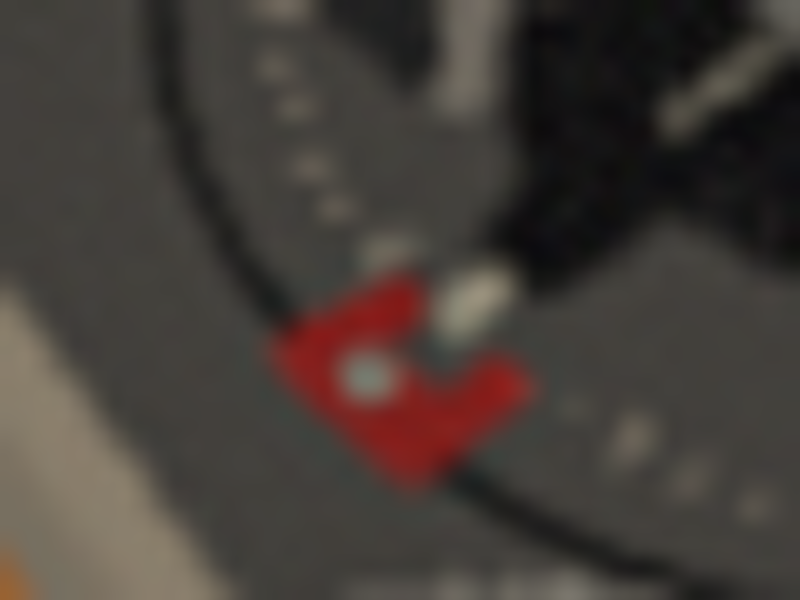

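The pointer is now at the gap opening, running from (505,275) to (450,325). The prong inner edges are near (428,315) and (490,362), so it needs to go slightly further right.

```bash
python3 - <<'E'
from h import *
A=np.array([544.0,-154.0])
for n,p in dict(tip=(452,322),ptr=(482,292),in1=(430,312),in2=(492,362),out1=(385,268),out2=(540,390),notch=(440,372),dot=(368,378),c1=(272,350),c2=(412,490)).items():
    d=ray('side',np.array([195,249])+(np.array(p)+.5)/20-.5,52)[:2]-A
    print(n,d.round(1),np.hypot(*d).round(1),(np.degrees(np.arctan2(d[1],d[0]))%360).round(1))
im=viewer.snapshot('top'); print(crop('top',im,[458,-187,52],(20,15),20,'pics/t6.png')); cv2.imwrite('pics/t6f.png',im[:,:,::-1])
E
```

```text
tip [-82.5 -33.7] 89.1 202.2
ptr [-78.3 -31.2] 84.3 201.7
in1 [-84.2 -31.6] 89.9 200.6
in2 [-80.4 -40.3] 89.9 206.6
out1 [-86.6 -24.2] 89.9 195.6
out2 [-77.1 -45.6] 89.6 210.6
notch [-85.8 -39.3] 94.4 204.6
dot [-92.8 -37.1] 100.0 201.8
c1 [-100.8  -29.7] 105.1 196.4
c2 [-93.3 -52.4] 107.0 209.3
[281 249]
```

View pics/t6.png

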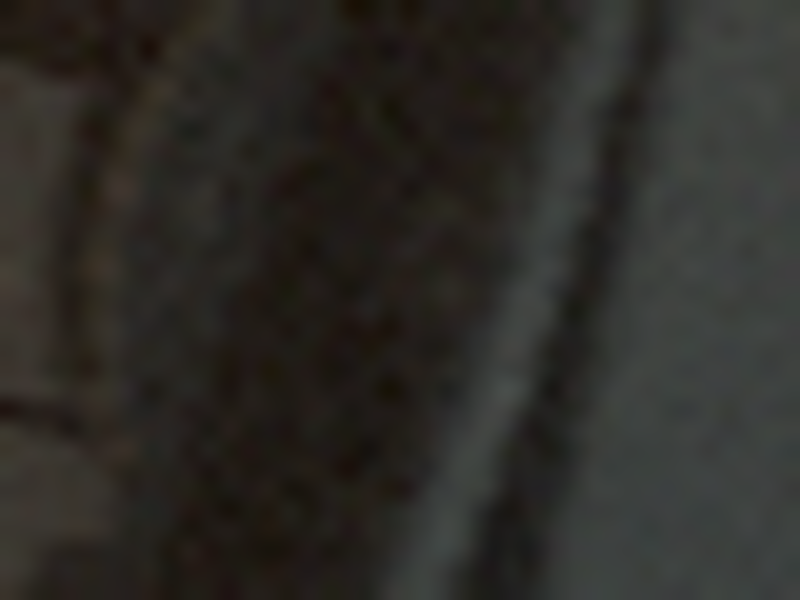

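The top view is blocked by the arm. The side view puts the clip's middle at about 203.2° and the pointer at about 202°, so I'll push roughly 1.5 mm more and back away.

{"op": "servo_tool", "data": {
  "commands": [
    [-1,[-0.02,0.06,0],[0,0,-0.01]],
    [-1,[-0.04,0.12,0],[0,0,-0.02]],
    [-1,[-0.04,0.15,0],[0,0,-0.02]],
    [-1,[-0.04,0.15,0],[0,0,-0.02]]
  ]
}}

```text
t: 9.55
position: [471.8, -165.2, 240.2]
eef_rot: [0.981, 0.193, -0.003, 0.002]
wrist_force: [-1.3, 0.9, 0.4]
finger_gap: 0.3
```

{"op": "servo_tool", "data": {
  "commands": [
    [-1,[0,-0.5,0],[0,0,0]],
    [-1,[0,-2,0],[0,0,0]],
    [-1,[0,-2,-2],[0,0,0]],
    [-1,[0,-2,-6],[0,0,0]],
    [-1,[0,-2,-10],[0,0,0]]
  ]
}}

```text
t: 9.97
position: [463.5, -144.8, 340.2]
eef_rot: [0.981, 0.193, -0.005, 0.001]
wrist_force: [1.6, -0.1, 0.7]
finger_gap: -0.1
```

{"op": "servo_tool", "data": {
  "commands": [
    [-1,[0,0,-3],[0,0,0]],
    [-1,[-4,0,-4],[0,0,0]],
    [-1,[-8,0,-4],[0,0,0]],
    [-1,[-12,0,-4],[0,0,0]],
    [-1,[-15,0,-4],[0,0,0]]
  ]
}}

```text
t: 10.38
position: [322.4, -200.7, 381.6]
eef_rot: [0.981, 0.194, -0.005, 0.001]
wrist_force: [0.6, -0.9, -0.4]
finger_gap: 0.3
```

```bash
python3 - <<'E'
from h import *
s=arm.observe();print(s['t'],s['position'],s['wrist_force'])
a=viewer.snapshot('side');b=viewer.snapshot('top')
crop('side',a,[458,-187,52],(20,20),15,'pics/a.png');crop('top',b,[458,-187,52],(20,20),15,'pics/b.png')
print([proj(c,[458,-187,52])[0].astype(int)-20 for c in('side','top')])
cv2.imwrite('pics/f7.png',np.hstack([cv2.imread('pics/a.png'),cv2.imread('pics/b.png')]))
cv2.imwrite('pics/s7f.png',a[:,:,::-1]);cv2.imwrite('pics/t7f.png',b[:,:,::-1])
E
```

```text
10.3833 [ 322.41128885 -200.67398974  381.61323662] [ 0.64043553 -0.94591632 -0.40793956]
[array([195, 244]), array([281, 244])]
```

View pics/f7.png

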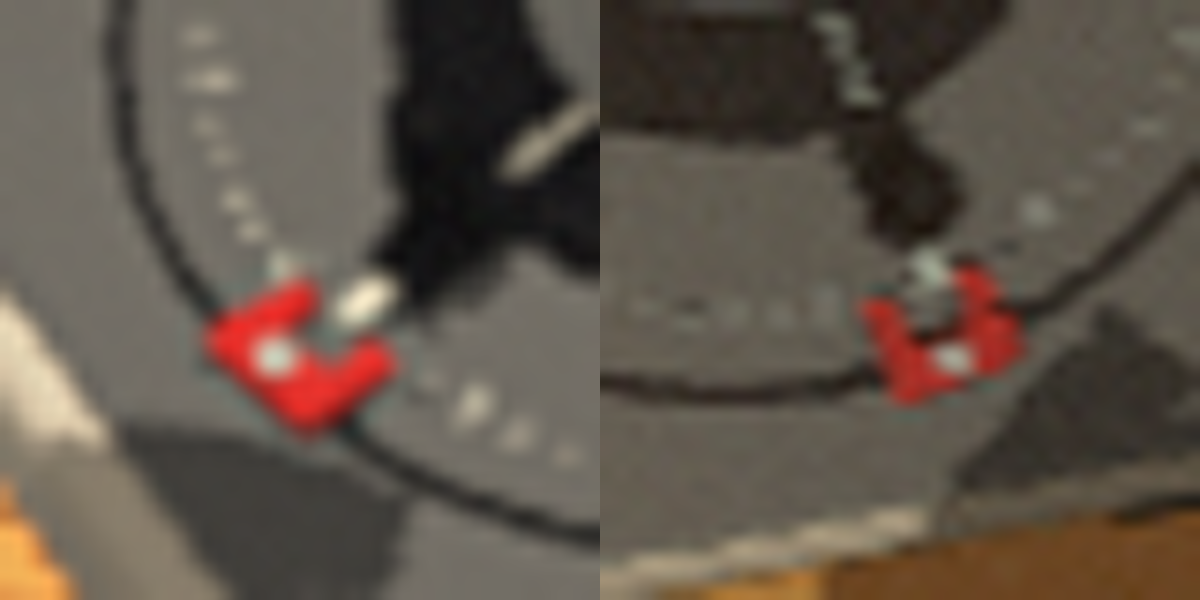

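Both views show the pointer standing between the prongs: side tip at (342,313), top tip at (928,275). I'll check that with numbers, along with the base, clip and neighbours against the first pictures.

```bash
python3 - <<'E'
from h import *
A=np.array([544.0,-154.0])
for c,o,D in(('side',[195,244],dict(ptr=(365,297),in1=(318,302),in2=(357,342),out1=(290,280),out2=(395,360),c1=(207,340),c2=(305,438))),
           ('top',[281,244],dict(ptr=(329,268),in1=(297,310),in2=(360,285),out1=(262,308),out2=(397,275),c1=(310,405),c2=(425,350)))):
  r={}
  for n,p in D.items():
    d=ray(c,np.array(o)+(np.array(p)+.5)/15-.5,52)[:2]-A; r[n]=np.degrees(np.arctan2(d[1],d[0]))%360
  print(c,'ptr %.1f in %.1f out %.1f corners %.1f'%(r['ptr'],(r['in1']+r['in2'])/2,(r['out1']+r['out2'])/2,(r['c1']+r['c2'])/2))
  a,b=[cv2.imread(f'pics/{c}{k}.png')[:,:,::-1] for k in('0','7f')]
  print(' red clip shift px',redclip(c,b,[455,-188,52],15)-redclip(c,a,[455,-188,52],15))
  for n,P in dict(wallet=(440,-25,15),spool=(616,-292,44),jar=(692,-105,81),corner=(645,-225,46)).items():
    x,y=proj(c,P)[0].astype(int);w=20
    g=[cv2.cvtColor(np.ascontiguousarray(i[y-w:y+w,x-w:x+w]),cv2.COLOR_RGB2GRAY).astype(np.float32) for i in(a,b)]
    print(' ',n,np.round(cv2.phaseCorrelate(*g,cv2.createHanningWindow((40,40),cv2.CV_32F))[0],2))
E
```

```text
side ptr 202.3 in 202.6 out 202.7 corners 202.8[ WARN:0@0.293] global loadsave.cpp:275 findDecoder imread_('pics/side7f.png'): can't open/read file: check file path/integrity
Traceback (most recent call last):
TypeError: 'NoneType' object is not subscriptable
```

```bash
cp pics/s7f.png pics/side7f.png; cp pics/t7f.png pics/top7f.png; python3 - <<'E'
from h import *
A=np.array([544.0,-154.5])
for c,o,D in(('side',[195,244],dict(ptr=(365,297),in1=(318,302),in2=(357,342),out1=(290,280),out2=(395,360),c1=(207,340),c2=(305,438))),
           ('top',[281,244],dict(ptr=(329,268),in1=(297,310),in2=(360,285),out1=(262,308),out2=(397,275),c1=(310,405),c2=(425,350)))):
  r={}
  for n,p in D.items():
    d=ray(c,np.array(o)+(np.array(p)+.5)/15-.5,52)[:2]-A; r[n]=np.degrees(np.arctan2(d[1],d[0]))%360
  print(c,'ptr %.1f in %.1f out %.1f corners %.1f'%(r['ptr'],(r['in1']+r['in2'])/2,(r['out1']+r['out2'])/2,(r['c1']+r['c2'])/2))
  a,b=[cv2.imread(f'pics/{c}{k}.png')[:,:,::-1] for k in('0','7f')]
  print(' red clip shift px',redclip(c,b,[455,-188,52],15)-redclip(c,a,[455,-188,52],15))
  for n,P in dict(wallet=(440,-25,15),spool=(616,-292,44),jar=(692,-105,81),corner=(645,-225,46)).items():
    x,y=proj(c,P)[0].astype(int);w=20
    g=[cv2.cvtColor(np.ascontiguousarray(i[y-w:y+w,x-w:x+w]),cv2.COLOR_RGB2GRAY).astype(np.float32) for i in(a,b)]
    print(' ',n,np.round(cv2.phaseCorrelate(*g,cv2.createHanningWindow((40,40),cv2.CV_32F))[0],2))
E
```

```text
side ptr 202.0 in 202.3 out 202.5 corners 202.6
 red clip shift px [0.02181668 0.01292535]
  wallet [-0.02  0.04]
  spool [-0.03 -0.01]
  jar [ 0.08 -0.11]
  corner [-0.04  0.02]
top ptr 203.3 in 202.1 out 202.3 corners 202.7
 red clip shift px [0.0195745  0.02040242]
  wallet [0.02 0.01]
  spool [-0.04  0.04]
  jar [-0.07  0.05]
  corner [-0.01  0.14]
```

The two views put the pointer within about ±1° of the clip's middle, on opposite sides. Nothing else has moved, so I'm handing in.

```bash
python3 -c "
from station import arm
print(arm.hand_in())"
```

```text
the job is handed in; nothing more can be done
None
```

The iris is set: the pointer stands between the two prongs of the red clip. I handed the job in at about 10.5 s, with the arm clear of everything.

- **Left stop:** I pushed the knob left with the shut fingertips. The leaves withdrew fully in the camera view. At the stop, the force rose from about 2 N to about 12 N with almost no further travel.
- **Setting:** I then pushed it back right from the other side of the knob, in small steps at the end, and withdrew.
- **Final checks:** The two cameras disagree slightly on centring. The side view puts the pointer about 0.4° short of the clip's middle and the top view about 1° past it. Each prong's inner edge is roughly 3° from the middle, and both pictures show the pointer in the gap.
- **Surroundings:** The clip, base, wallet, spool and jar all show shifts of less than 0.15 pixel from the first pictures.
- **One slip:** While I was going down on the left of the knob, the fingertip overshot to about 12 mm above the plate. The wrist force stayed near zero, and I raised it before pushing.

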